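Draw the sagging bolt and hold the billet crib's gate ajar

TASK

The barrel bolt on the wood crib's gate sags and hooks behind the bent lip of its keeper: take the bolt by its knob, lift it clear of the lip and, keeping it lifted, draw it back out of the keeper without wrenching it. Then pull the gate open by the same knob until its free edge stands about 10 cm out, and finish while still holding the knob, with the bolt drawn and the gate held steadily ajar (its sprung hinges shut it if you let go). Leave the mallet, the tin and the neck blank where they are.

Things in the scene. Friction and masses are not known exactly. Their poses are not given: they have to be found in the camera images.
- crib: Open wooden box for billets, fixed on the bench, 420 mm wide (y), 220 deep (x), 235 high. Origin: on the bench, in the plane of its front, midway between the front posts. x points to its back, y along the front to the hinge post, z up. The gate fills the 320 mm between the posts, front face flush with them (x = 0), top 225 mm above the bench. The space in front of the gate is free for 200 mm.
- gate (a joint): Angle of the slatted wooden gate (0.7 kg, 320 mm wide, 20 thick): 0 shut, positive = free edge swung out of the crib's front (to the crib's -x), limit 1.5 rad. Sprung hinges shut it when it is let go: 0.5 N m at 0, and 1 N m more per rad (about 3 N at the knob when ajar). At 0.31 rad the free edge stands 100 mm out.
- gate_hinge (a point): Point on the gate's upright hinge axis (crib x = 0, y = +160 mm), 198 mm above the bench.
- gate_edge (a point): Top front corner of the gate's free edge, 320 mm from the hinge axis, 225 mm above the bench.
- barrel (a joint): Lift angle of the sagging bolt with its barrel: 0 hanging at rest, keeper end 0.06 rad below level; grows as that end is raised; stop at 0.11. Sinks back when let go; lifting takes about 4 N at the knob. The nose clears the keeper's lip from about 0.05 up, which is the knob raised by 5 to 6 mm; 8 to 10 mm is comfortable, the stop is at about 12 mm.
- barrel_screw (a point): The one screw left in the barrel's steel back plate (162 x 36 mm, with two guide straps standing 28 mm off the gate): on the gate's face, at the plate's hinge-side end, 175 mm from the hinge axis, 198 mm above the bench. The sagging barrel and bolt pivot on it.
- bolt (a joint): How far (m) the steel rod (18 mm thick, 203 long) is drawn along its length towards the gate's hinge: 0 shot, 0.075 fully drawn; starts at 0 to 0.009. A 27 mm long notch is cut half through its underside behind the 20 mm nose. Unlifted, the nose catches on the lip at about 0.0125. The nose has left the keeper at 0.036; only then can the gate swing. Sliding friction 1.5 N.
- bolt_nose (a point): Centre of the rod's end face, the end that sits in the keeper.
- bolt_knob: Bolt's grip: steel cylinder, 18 mm diameter, 32 long, level, square to the gate's face. Origin: mid-length on its axis, 53 mm before the face, about 35 mm below the gate's top. x: along the cylinder to the face; y: the way the rod is drawn, to the hinge; z: up. Bolt shot: 115 mm from the barrel screw. Free for 25 mm on both sides at its origin, and below down to the bench.
- keeper: Steel staple on the other front post, into which the bolt is shot: 24 mm wide, 52 high, standing 31 mm off the post. Its lower edge on the gate's side is bent up into a lip 3 mm thick that stands in the rod's notch. Origin and axes: the crib's.
- keeper_lip (a point): Middle of the upper edge of the keeper's bent-up lip, 187 mm above the bench; this edge runs along the crib's x.
- mallet: Bystander: turned wooden mallet lying on the bench, head 72 mm thick and 110 mm long, handle 24 mm thick and 140 mm long. Origin: on the bench below the middle of its head; x points along the handle.
- varnish: Bystander: steel tin with a paper band, 64 mm in diameter and 85 mm high, upright. Origin: centre of its underside.
- neck_blank: Bystander: pale wooden neck blank lying on the bench, 332 mm long, 62 mm wide at its head, 32 mm thick. Origin: on its underside, in the middle of the 260 mm shaft; x points to the head.

How it is judged:
By the outcome, as a careful person would: the job done as asked, in the order asked, and still so for the second after the job is handed in, while the arm keeps its last pose, push and grip.
It also fails if it takes over 35 s, if anything falls off the work surface, if the arm or the gripper's body presses on something with over 40 N, if the wrist force passes 120 N, or if a joint passes its speed limit or range.

ROBOT

A 7-joint arm with a two-finger parallel gripper is mounted at the origin on the work surface. World frame = base frame: x ahead of the robot, y to its left, z up, the work surface at z = 0. Lengths are in m, angles in rad, forces in N, time in s.
With the tool pointing down it reaches from about 0.425 to 0.95 m from the base axis. Payload 16.7 kg.
Tool frame: the origin (TCP) lies between the finger pads; the fingertips stand 17 mm ahead of it and the grasp point (between the pads) lies 2 mm behind it; z points along the fingers, x is the direction in which the jaws open and shut, and the axes are right-handed (so a half turn about z gives the same grasp; the last joint's range is limited). The gripper opens to 94 mm and grips with 3 to 60 N. Pads are 16 mm wide; open, the fingers measure 119 mm over their backs; the gripper's body (75 mm by 177 mm) begins 78 mm behind the grasp point.
Start: joints at [1.141, 0.426, 0.074, 1.606, -0.034, 1.111, -0.067], TCP at [0.186, -0.649, 0.222] pointing down, gripper open.
Joint ranges: [-2.85, 2.85], [-0.5, 2.14], [-1.23, 1.37], [0.21, 2.46], [-1.02, 4.16], [0.16, 2.05], [-2.73, 2.73]. Speed limits (rad/s): [1.89, 1.89, 2.39, 2.39, 3.01, 3.01, 3.01].

INTERFACE

Orientations are given as a unit quaternion [w, x, y, z].
In Python, from station import bot, viewer, finder gives the robot as it stands.
- The arm moves only by the shell command python3 -m handwheel 'ROWS' [FORCE]. ROWS is JSON, a list of rows, each a list of 3 entries, a list of its own where there are three numbers: the finger opening in m, from 0 to 0.094, then the shift along the world's x, y, z in m, then the turn about the world's z in rad. A call has 1 to 5 rows; each row shifts and turns the commanded pose from where the row before left it; what a row does not reach is not made up. A row lasts 1/8 s, in which the tool goes at most 62.5 mm and 10.7 degrees, less where a joint would pass 70% of its speed; a pose out of reach is approached as far as the arm can. A call with a gripper value outside its range is refused whole. The fingers move at their own pace and stop on an object; FORCE is the grip in N (left out, the last holds). Time passes only in rows, so rows that do not move let the fingers close. It gives the time, the measured TCP pose, the force and the opening at its end, in the units of the state.
- bot.get_state(): the state, without advancing time (a new reading comes with each control period).
- viewer.get_image(name): name is "side" or "top" or "wrist"; returns a dict with "image" (384x512x3 uint8, red, green, blue), "camera_matrix" (3x3 intrinsics, pixels), "R" (3x3) and "t" (3): a world point X has camera coordinates R X + t; the wrist camera has in their place "T_tool_cam" (4x4, takes a point from camera to tool coordinates, whose origin is the TCP and whose axes are the tool frame's). Camera axes: x right, y down, z forward; pixel columns grow to the right and rows downward; lengths in m; the calibration is good to about 2 mm. A picture is of the moment at which its call begins: read the wrist's pose just before it. There is no depth.
- bot.sign_off(): hands the job in, once; it reports no verdict.
Trained networks look in the newest picture that a camera, given by its name, has taken for a name from the list of things; names that differ only in an ending like _2 or _b are one class to them, and where a whole thing is asked for, a point or a joint stands for the part that bears it (a point fixed in the world has none). Each returns a list of dicts, best first, with "conf" (0 to 1); they miss things now and then, are a little off and sometimes report something else, mostly with a low value. They report only what shows in the picture. A call takes as long as a camera call.
- finder.find_in(camera, query): "rect" ([left, top, right, bottom] in pixels, round what is visible of it).
The state is a dict: "time_s": time; "qpos": joint angles; "qvel": joint speeds; "joint_torque": joint torques, N m; "eef_pos": TCP position; "ee_rot": TCP orientation; "contact_force": force on the tool from outside, world axes, zero at the start; "ft_torque": the same for the moment, N m; "grip_width": opening from 0.0 (shut) to 1.0 (fully open).
Only numpy, scipy, OpenCV 4.12 (cv2) and the standard library are available. Lean on these libraries where they do the work, as an engineer would, in place of code of your own. Each camera call takes 0.05 s, during which the arm holds its last target.

## Working session

There is one attempt and no reset: what is moved stays moved. The work goes in short steps, Python scripts to look and compute and a shell command to move; the robot and the scene stay as the last step left them, time stands still between calls to the robot, and variables do not carry over. Pictures are saved under pics/ and viewed, and the job is handed in when it is done.

```bash
ls; mkdir -p pics; python3 - <<'E'
from station import bot, viewer, finder
import cv2, numpy as np
s=bot.get_state()
for k,v in s.items(): print(k,np.round(v,4))
for n in ["side","top","wrist"]:
    d=viewer.get_image(n)
    cv2.imwrite(f"pics/a_{n}.png",d["image"][:,:,::-1])
    print(n,np.round(d["camera_matrix"],1).tolist(),{k:np.round(d[k],4).tolist() for k in d if k not in("image","camera_matrix")})
    for q in ["crib","bolt_knob","keeper","keeper_lip","gate","gate_edge","bolt_nose","barrel_screw","gate_hinge","mallet","varnish","neck_blank"]:
        r=finder.find_in(n,q)
        print(q,[(np.round(x["rect"],1).tolist(),round(x["conf"],2)) for x in r[:2]])
E
```

```text
pics
time_s 0.0
qpos [ 1.1415  0.4267  0.0738  1.6066 -0.0341  1.1108 -0.0671]
qvel [-0.002  -0.001   0.0024 -0.0004 -0.0007  0.001  -0.0007]
joint_torque [ 8.00000e-04 -9.35818e+01  3.66650e+00 -4.54199e+01 -4.89000e-02
  2.00000e-02  2.00000e-04]
eef_pos [ 0.1863 -0.6483  0.2218]
ee_rot [-4.000e-04  7.988e-01 -6.016e-01 -6.000e-04]
contact_force [ 0.2396 -0.0938 -0.178 ]
ft_torque [ 0.0098 -0.0126  0.0002]
grip_width 0.9989
side [[391.5, 0.0, 255.6], [0.0, 391.5, 193.5], [0.0, 0.0, 1.0]] {'R': [[0.9747, -0.2234, 0.0041], [-0.1445, -0.6442, -0.7511], [0.1704, 0.7315, -0.6602]], 't': [-0.5781, 0.2061, 1.1478]}
crib [([188.9, 172.1, 366.5, 310.1], 0.9), ([221.2, 300.1, 360.6, 357.8], 0.21)]
bolt_knob []
keeper []
keeper_lip []
gate [([204.4, 175.9, 324.2, 246.6], 0.87)]
gate_edge [([205.0, 176.0, 323.6, 244.5], 0.69)]
bolt_nose [([218.1, 181.2, 221.3, 186.9], 0.44)]
barrel_screw [([223.9, 299.5, 357.1, 357.0], 0.7), ([205.0, 181.6, 258.7, 198.1], 0.43)]
gate_hinge [([205.8, 175.6, 323.5, 248.3], 0.93)]
mallet [([258.3, 129.6, 290.7, 177.7], 0.82)]
varnish [([218.2, 160.8, 239.4, 187.9
[... 693 characters left out ...]
l_screw [([251.9, 180.1, 279.1, 256.0], 0.59), ([253.3, 180.5, 279.6, 254.9], 0.27)]
gate_hinge [([248.9, 113.2, 292.0, 254.8], 0.94), ([249.2, 227.9, 272.4, 234.0], 0.52)]
mallet [([85.5, 133.4, 179.2, 158.3], 0.8), ([253.1, 178.6, 281.0, 253.9], 0.5)]
varnish [([160.8, 201.8, 188.5, 223.6], 0.87)]
neck_blank [([376.0, 129.5, 405.3, 252.2], 0.86)]
wrist [[331.6, 0.0, 253.6], [0.0, 331.6, 195.1], [0.0, 0.0, 1.0]] {'T_tool_cam': [[1.0, -0.0009, 0.0002, -0.0001], [0.0008, 0.97, 0.2432, -0.0696], [-0.0004, -0.2432, 0.97, -0.1623], [0.0, 0.0, 0.0, 1.0]]}
crib []
bolt_knob []
keeper []
keeper_lip []
gate []
gate_edge []
bolt_nose []
barrel_screw []
gate_hinge []
mallet []
varnish []
neck_blank []
```

```bash
python3 - <<'E'
import cv2
a=cv2.imread("pics/a_side.png");b=cv2.imread("pics/a_top.png")
cv2.imwrite("pics/b_side.png",cv2.resize(a[150:330,170:390],None,fx=3.6,fy=3.3,interpolation=2))
cv2.imwrite("pics/b_top.png",cv2.resize(b[80:290,230:400],None,fx=2.8*1.0,fy=2.8,interpolation=2))
E
```

```text
(no output)
```

View pics/a_side.png

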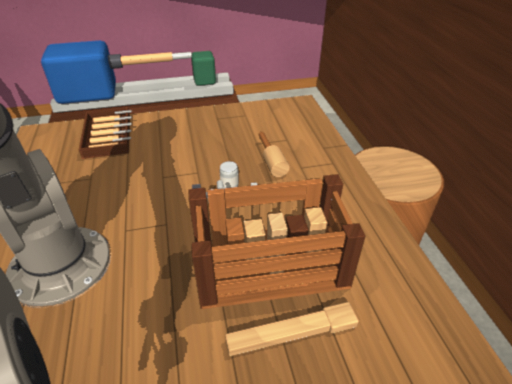

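View pics/a_top.png

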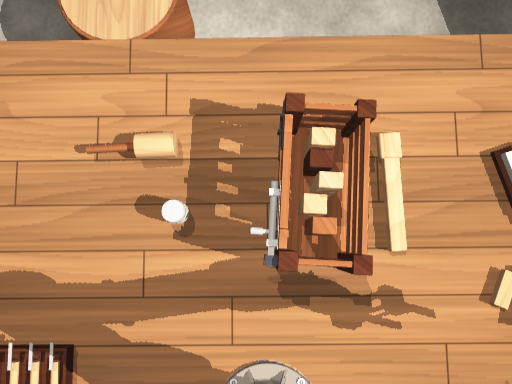

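```bash
sleep 1
```

```text
(no output)
```

View pics/b_top.png

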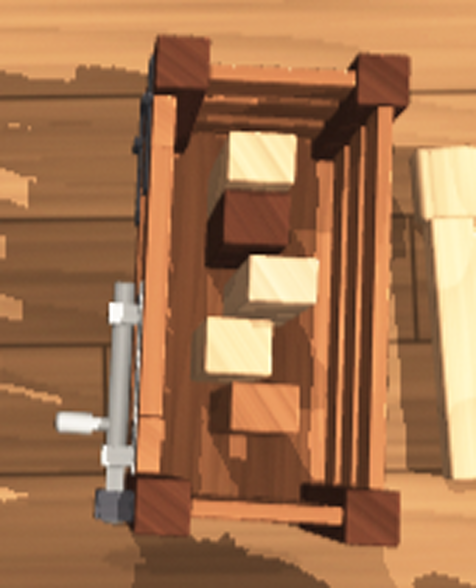

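View pics/b_side.png

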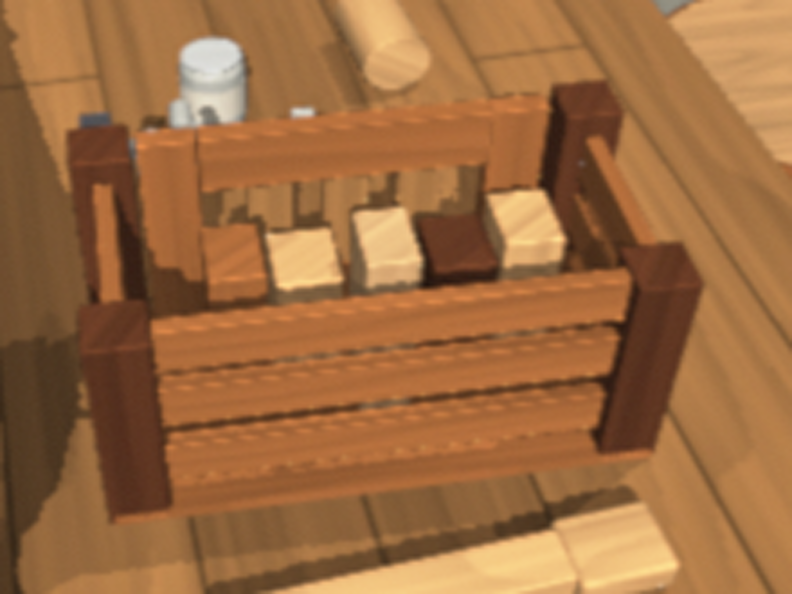

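The top view shows the crib front facing world +y (image left). The knob is at about (250–268, 231), the keeper at (271, 261), and the posts are at the front corners, image (295,103) and (288,261). Next I'll turn these pixels into positions.

```bash
cat > h.py <<'E'
import numpy as np, cv2
from station import bot, viewer, finder
from scipy.spatial.transform import Rotation as Ro
def cam(n):
    s=bot.get_state(); d=viewer.get_image(n); K=d["camera_matrix"]
    if n=="wrist":
        q=s["ee_rot"]; Rw=Ro.from_quat([q[1],q[2],q[3],q[0]]).as_matrix()
        T=np.eye(4);T[:3,:3]=Rw;T[:3,3]=s["eef_pos"]
        M=np.linalg.inv(T@np.array(d["T_tool_cam"])); R,t=M[:3,:3],M[:3,3]
    else: R,t=np.array(d["R"]),np.array(d["t"])
    return d["image"],np.array(K),R,t
def ray(K,R,t,u,v,z):
    C=-R.T@t; dd=R.T@np.linalg.inv(K)@np.array([u,v,1.]); return C+dd*(z-C[2])/dd[2]
def proj(K,R,t,X):
    p=K@(R@np.array(X)+t); return p[:2]/p[2]
E
python3 - <<'E'
from h import *
im,K,R,t=cam("top"); print("C",-R.T@t)
def z(u,v): return u/2.8+230, v/2.8+80
for n,(u,v),h in [("kp fl",(135,482),.235),("kp fr near",(137,533),.235),("kp inner-back",(186,478),.235),("kp br",(191,535),.235),("hp",(157,37),.235),("hp2",(153,88),.235),("hp3",(210,36),.235),("bk hp",(356,57),.235),("bk hp r",(408,55),.235),("bk kp",(399,544),.235),("knob tip",(58,421),.198),("knob root",(90,424),.198),("keeper l",(96,500),.224),("rod hinge end",(122,285),.198)]:
    print(n,np.round(ray(K,R,t,*z(u,v),h),4))
E
```

```text
C [0.46244385 0.0210631  1.23102635]
kp fl [ 0.4395 -0.0262  0.235 ]
kp fr near [ 0.3988 -0.0271  0.235 ]
kp inner-back [ 0.4424 -0.0675  0.235 ]
kp br [ 0.3968 -0.0706  0.235 ]
hp [ 0.812 -0.051  0.235]
hp2 [ 0.7677 -0.0468  0.235 ]
hp3 [ 0.8123 -0.0958  0.235 ]
bk hp [ 0.7923 -0.2182  0.235 ]
bk hp r [ 0.7934 -0.2619  0.235 ]
bk kp [ 0.3882 -0.2373  0.235 ]
knob tip [0.4904 0.0362 0.198 ]
knob root [0.4876 0.0092 0.198 ]
keeper l [0.425  0.0054 0.224 ]
rod hinge end [ 0.6058 -0.0196  0.198 ]
```

```bash
python3 -m handwheel '[[0.094,[0.035,0.03,0.022],0.1],[0.094,[0.035,0.03,0.022],0.1],[0.094,[0.035,0.03,0.022],0.1],[0.094,[0.035,0.03,0.022],0.1],[0.094,[0.035,0.03,0.022],0.1]]' 30
python3 -m handwheel '[[0.094,[0.02,0.05,0],0.12],[0.094,[0.02,0.05,0],0.12],[0.094,[0.02,0.05,0],0.12],[0.094,[0.02,0.05,0],0.12],[0.094,[0.02,0.05,0],0.12]]'
python3 -m handwheel '[[0.094,[0.006,0.055,0],0.03],[0.094,[0.006,0.055,0],0.03],[0.094,[0.006,0.055,0],0.03],[0.094,[0.006,0.055,0],0.03],[0.094,[0.006,0.055,0],0.02]]'
python3 -m handwheel '[[0.094,[0,0,0],0],[0.094,[0,0,0],0]]'
python3 - <<'E'
from h import *
s=bot.get_state(); print(np.round(s["eef_pos"],4),np.round(s["contact_force"],2),Ro.from_quat(np.roll(s["ee_rot"],-1)).as_matrix()[:,0])
im,K,R,t=cam("wrist")
cv2.imwrite("pics/c_wrist.png",cv2.resize(im[:,:,::-1],None,fx=1.5,fy=1.5))
for q in ["bolt_knob","keeper","bolt_nose","crib","barrel_screw"]:
    print(q,[(np.round(x["rect"],1).tolist(),round(x["conf"],2)) for x in finder.find_in("wrist",q)[:2]])
E
```

```text
time_s: 2.62
eef_pos: [0.3624, -0.4976, 0.3334]
ee_rot: [0.0, 0.923, -0.384, 0.0]
contact_force: [0.2, -0.3, 1.1]
grip_width: 1.0
time_s: 3.25
eef_pos: [0.4618, -0.2471, 0.3327]
ee_rot: [0.0, 0.996, -0.093, 0.0]
contact_force: [1.1, -0.2, 0.4]
grip_width: 0.997
time_s: 3.88
eef_pos: [0.4913, 0.028, 0.3328]
ee_rot: [0.0, 1.0, -0.025, 0.0]
contact_force: [0.8, -0.5, 0.3]
grip_width: 1.002
time_s: 4.12
eef_pos: [0.4914, 0.0259, 0.3325]
ee_rot: [0.0, 1.0, -0.026, -0.0]
contact_force: [-0.5, -1.0, 0.7]
grip_width: 0.999
[0.4914 0.0259 0.3325] [-0.48 -0.97  0.68] [ 9.98694468e-01 -5.10818834e-02 -2.90131895e-05]
bolt_knob [([241.3, 171.7, 262.1, 223.9], 0.97)]
keeper [([161.1, 203.7, 199.6, 260.3], 0.89)]
bolt_nose [([189.2, 174.3, 384.4, 241.9], 0.89)]
crib [([148.2, 175.3, 509.8, 384.0], 0.8)]
barrel_screw [([190.3, 174.2, 383.9, 254.8], 0.8)]
```

View pics/c_wrist.png

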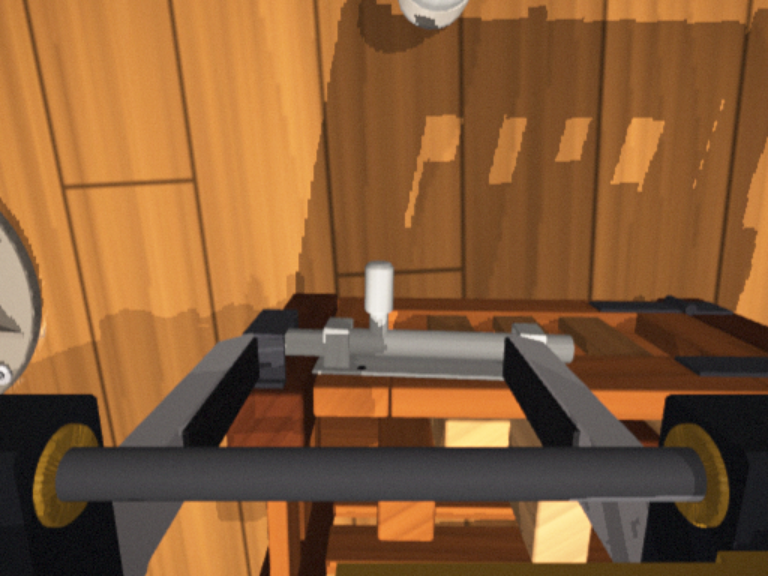

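The wrist view shows the knob's cylinder at full-resolution columns 243–262, rows 175 (tip) to 209. The keeper is to its left at about (180, 232), and the fingers straddle the knob's column.

```bash
python3 - <<'E'
from h import *
im,K,R,t=cam("wrist")
cv2.imwrite("pics/d_wrist.png",cv2.resize(im[160:260,180:340,::-1],None,fx=5,fy=5,interpolation=2))
for z in (.19,.2):
  for u,v in [(252.5,175),(252,209)]: print(z,np.round(ray(K,R,t,u,v,z),4))
print("keeper lip row z.187"); 
for u,v in[(189,174)]: pass
s=bot.get_state();print(s["eef_pos"])
# predicted from crib
c=np.array([.6054,-.039]);a=-.058;u=np.array([np.cos(a),np.sin(a)]);n=np.array([-np.sin(a),np.cos(a)])
for d in(0,.009):
  for off in (.037,.053,.069):
    X=np.r_[c+(-.13+d)*u+off*n,.191]; print(d,off,np.round(X,4),proj(K,R,t,X))
E
```

```text
0.19 [0.4903 0.0386 0.19  ]
0.19 [0.4881 0.0056 0.19  ]
0.2 [0.4905 0.0405 0.2   ]
0.2 [0.4883 0.0086 0.2   ]
keeper lip row z.187
[0.49138259 0.02568055 0.33247371]
0 0.037 [0.4778 0.0055 0.191 ] [241.23714844 209.99549725]
0 0.053 [0.4787 0.0214 0.191 ] [241.16403452 193.73022788]
0 0.069 [0.4796 0.0374 0.191 ] [241.08908069 177.05564589]
0.009 0.037 [0.4867 0.005  0.191 ] [250.65937841 210.04048033]
0.009 0.053 [0.4877 0.0209 0.191 ] [250.70334526 193.77592904]
0.009 0.069 [0.4886 0.0369 0.191 ] [250.74841852 177.10208726]
```

View pics/d_wrist.png

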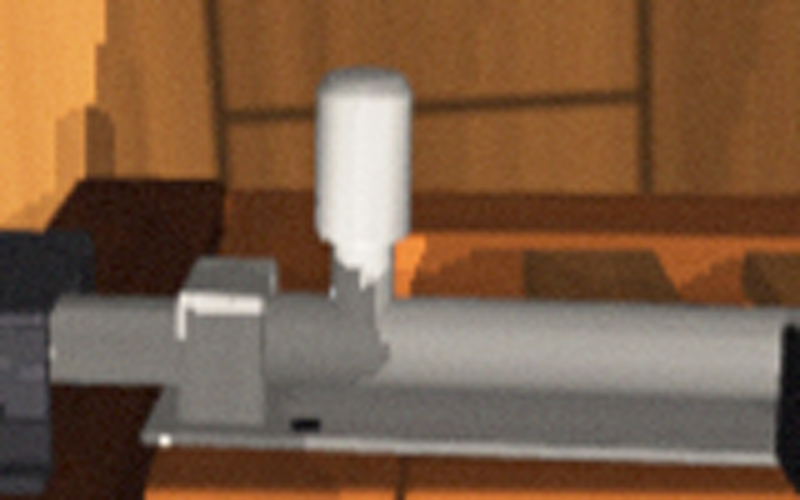

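```bash
python3 -m handwheel '[[0.05,[-0.001,-0.001,-0.03],-0.01],[0.05,[-0.001,-0.001,-0.03],0],[0.05,[-0.0005,-0.001,-0.03],0],[0.05,[0,0,-0.02],0],[0.05,[0,0,0],0]]' 12
python3 - <<'E'
from h import *
s=bot.get_state(); print(np.round(s["eef_pos"],4),np.round(s["contact_force"],2),s["grip_width"])
im,K,R,t=cam("wrist")
print([(np.round(x["rect"],1).tolist(),round(x["conf"],2)) for x in finder.find_in("wrist","bolt_knob")[:2]])
cv2.imwrite("pics/e_wrist.png",cv2.resize(im[:,:,::-1],None,fx=1.5,fy=1.5))
for z in (.19,.2):
  for u,v in [(253,128)]: print(z,np.round(ray(K,R,t,u,v,z),4))
print(proj(K,R,t,[.489,.0225,.191]),proj(K,R,t,[.49,.0385,.191]))
E
```

```text
time_s: 5.1
eef_pos: [0.4881, 0.023, 0.2215]
ee_rot: [-0.0, 1.0, -0.031, -0.001]
contact_force: [-0.6, 0.7, 0.1]
grip_width: 0.535
[0.4881 0.023  0.2215] [-0.57  0.69  0.07] 0.535213799692121
[([240.8, 197.4, 272.3, 280.9], 0.66)]
0.19 [0.4909 0.0841 0.19  ]
0.2 [0.4909 0.0845 0.2   ]
[256.23117277 230.04294302] [256.29026573 204.96720247]
```

View pics/e_wrist.png

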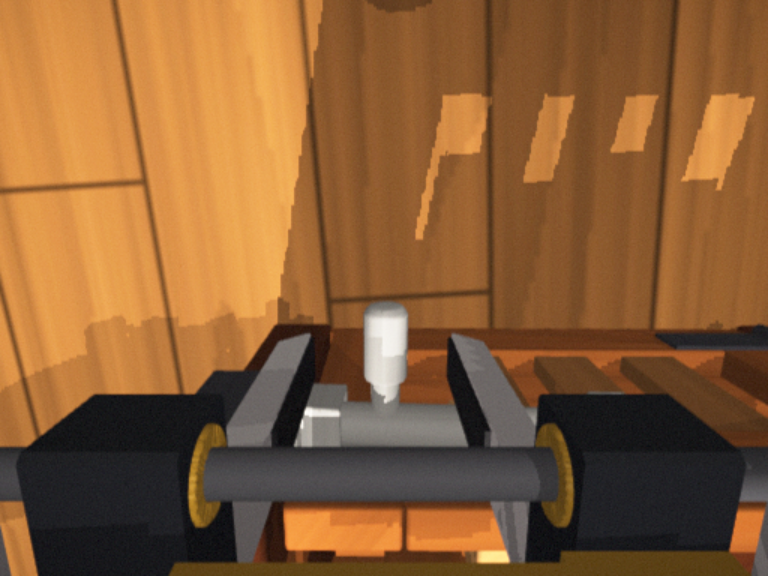

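The knob's cylinder shows centred at column 257, with its tip at row 202. That is 1 mm right of centre between the open fingers, so I'll go down and close.

```bash
python3 -m handwheel '[[0.05,[0.001,0,-0.016],0],[0.05,[0,0,-0.016],0],[0.05,[0,0,0],0],[0.01,[0,0,0],0],[0.01,[0,0,0],0]]' 12
python3 -m handwheel '[[0.01,[0,0,0],0],[0.01,[0,0,0],0]]' 30
python3 - <<'E'
from h import *
s=bot.get_state(); print(np.round(s["eef_pos"],4),np.round(s["contact_force"],2),s["grip_width"]*.094)
im,K,R,t=cam("wrist")
cv2.imwrite("pics/f_wrist.png",cv2.resize(im[:,:,::-1],None,fx=1.5,fy=1.5))
E
```

```text
time_s: 5.82
eef_pos: [0.4901, 0.0234, 0.1908]
ee_rot: [-0.0, 1.0, -0.031, 0.0]
contact_force: [-0.1, 0.5, 0.5]
grip_width: 0.351
time_s: 6.08
eef_pos: [0.49, 0.0232, 0.1907]
ee_rot: [0.0, 1.0, -0.031, 0.0]
contact_force: [0.5, -0.6, 1.5]
grip_width: 0.18
[0.49   0.0232 0.1907] [ 0.54 -0.59  1.45] 0.016931904582498696
```

View pics/f_wrist.png

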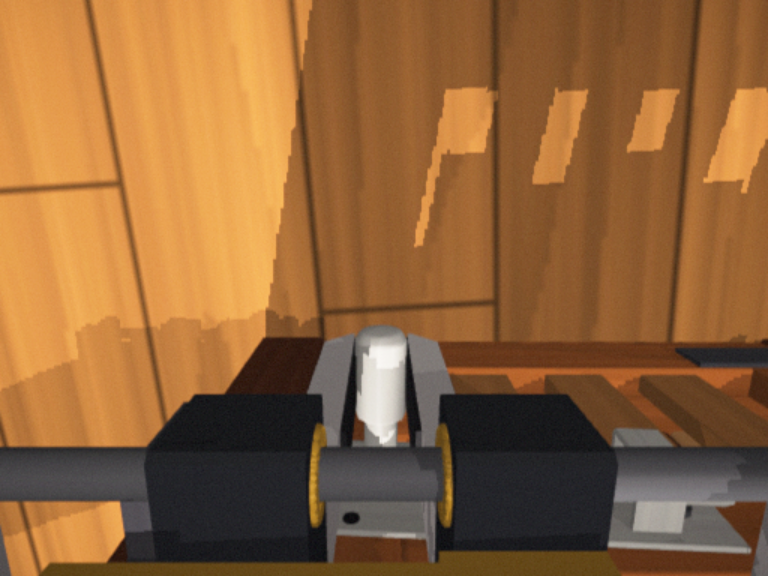

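The knob is held between the pads, with the opening settled near 17–18 mm. Now I'll lift gently.

```bash
python3 -m handwheel '[[0.01,[0,0,0],0],[0.01,[0,0,0.002],0],[0.01,[0,0,0.002],0],[0.01,[0,0,0.002],0]]' 30
python3 -m handwheel '[[0.01,[0,0,0.002],0],[0.01,[0,0,0.001],0],[0.01,[0,0,0],0],[0.01,[0,0,0],0]]' 30
python3 - <<'E'
from h import *
s=bot.get_state(); print(np.round(s["eef_pos"],4),np.round(s["contact_force"],2),s["grip_width"]*.094)
im,K,R,t=cam("wrist")
cv2.imwrite("pics/g_wrist.png",cv2.resize(im[:,:,::-1],None,fx=1.5,fy=1.5))
im,K,R,t=cam("top")
cv2.imwrite("pics/g_top.png",cv2.resize(im[80:290,230:400,::-1],None,fx=2.8,fy=2.8))
E
```

```text
time_s: 6.62
eef_pos: [0.4895, 0.0232, 0.1963]
ee_rot: [0.0, 1.0, -0.031, -0.0]
contact_force: [0.6, -0.4, -5.6]
grip_width: 0.18
time_s: 7.12
eef_pos: [0.4897, 0.0233, 0.1993]
ee_rot: [0.0, 1.0, -0.03, -0.0]
contact_force: [-0.4, -0.5, -5.7]
grip_width: 0.18
[0.4897 0.0233 0.1993] [-0.37 -0.54 -5.68] 0.016962917598041104
```

View pics/g_wrist.png

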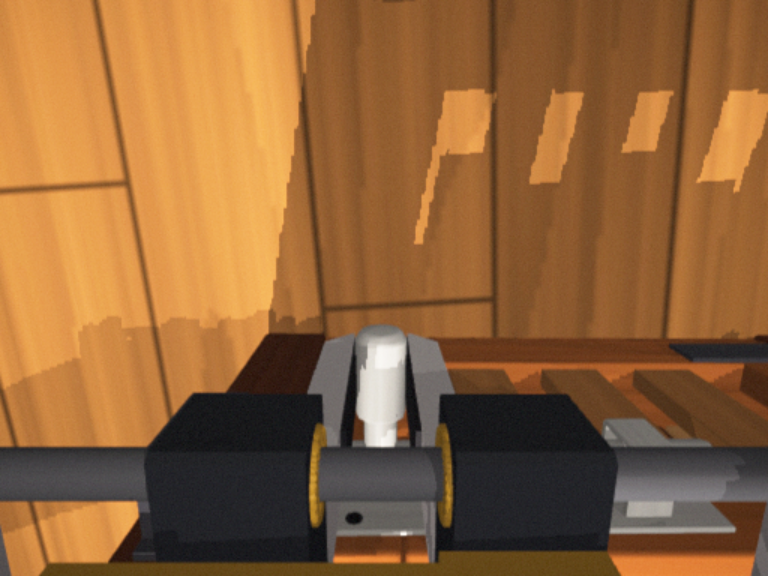

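The knob is raised 8.6 mm with no slip in the pads, and the load is 5.7 N down. Now I'll draw along the crib's y, dropping slightly to hold the lift angle constant.

```bash
python3 -m handwheel '[[0.01,[0.003,-0.0002,0],0],[0.01,[0.005,-0.0003,0],0],[0.01,[0.005,-0.0003,-0.0003],0]]' 30
python3 -m handwheel '[[0.01,[0.006,-0.0004,0],0],[0.01,[0.006,-0.0004,-0.0003],0]]' 30
python3 -c "
from station import bot;s=bot.get_state();print(s['contact_force'],s['ft_torque'],s['eef_pos'])"
```

```text
time_s: 7.6
eef_pos: [0.5033, 0.0224, 0.1991]
ee_rot: [-0.0, 1.0, -0.031, -0.0]
contact_force: [-1.2, 0.9, -5.8]
grip_width: 0.179
time_s: 7.85
eef_pos: [0.5154, 0.0217, 0.1988]
ee_rot: [-0.0, 1.0, -0.031, -0.0]
contact_force: [-1.9, -0.3, -5.9]
grip_width: 0.179
[-1.89704966 -0.25603852 -5.86052978] [ 0.00675258  0.50220218 -0.13235132] [0.51537722 0.02165002 0.198812  ]
```

The draw is about 35 mm now and only friction (1.9 N) resists, so the nose is past the lip. Continuing.

```bash
python3 -m handwheel '[[0.01,[0.007,-0.0004,-0.0001],0],[0.01,[0.007,-0.0004,-0.0002],0],[0.01,[0.007,-0.0004,-0.0001],0],[0.01,[0.007,-0.0004,-0.0002],0],[0.01,[0,0,0],0]]' 30
python3 - <<'E'
from h import *
s=bot.get_state(); print(np.round(s["eef_pos"],4),np.round(s["contact_force"],2),s["grip_width"]*.094)
im,K,R,t=cam("wrist")
cv2.imwrite("pics/h_wrist.png",cv2.resize(im[:,:,::-1],None,fx=1.5,fy=1.5))
print([(x["rect"],x["conf"]) for x in finder.find_in("wrist","bolt_nose")[:2]])
im,K,R,t=cam("top")
cv2.imwrite("pics/h_top.png",cv2.resize(im[80:290,230:400,::-1],None,fx=2.8,fy=2.8))
E
```

```text
time_s: 8.48
eef_pos: [0.5436, 0.02, 0.1982]
ee_rot: [-0.0, 1.0, -0.031, 0.0]
contact_force: [1.5, -1.1, -7.6]
grip_width: 0.183
[0.5436 0.02   0.1982] [ 1.53 -1.08 -7.56] 0.01720015324159402
[([235.0, 216.4, 471.8, 296.2], 0.6)]
```

View pics/h_wrist.png

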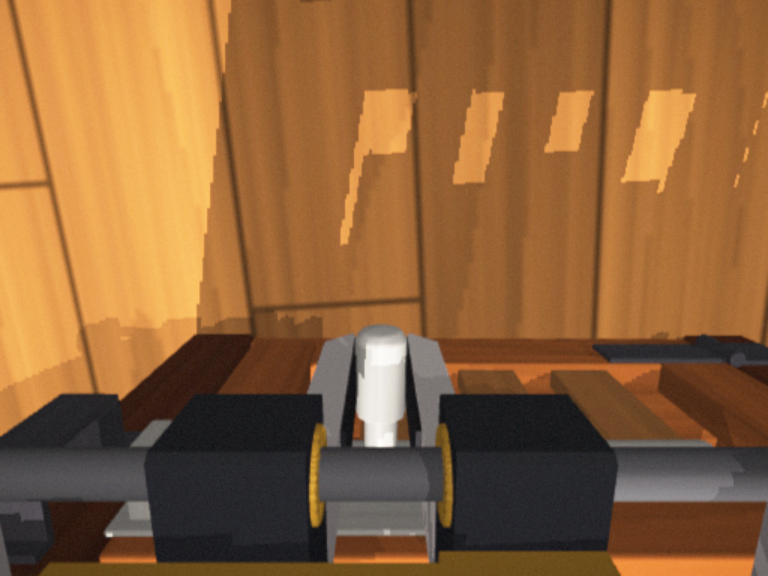

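View pics/h_top.png

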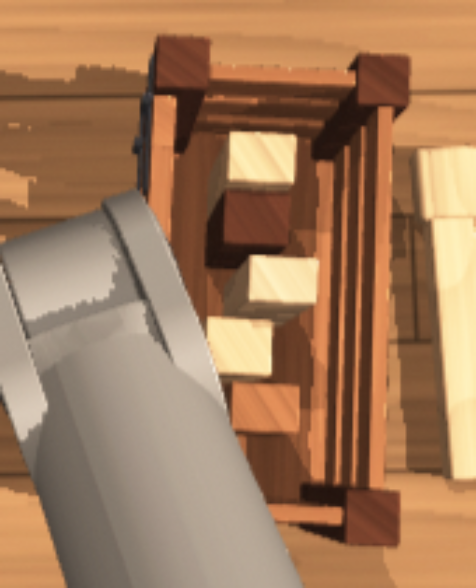

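The bolt is drawn about 63 mm, still lifted and firmly held. Next I'll work out the gate arc about the hinge.

```bash
python3 - <<'E'
import numpy as np
h=np.array([.7651,-.0483]);p=np.array([.5436,.020])-h
f=lambda a:np.array([np.cos(a)*p[0]+np.sin(a)*p[1],-np.sin(a)*p[0]+np.cos(a)*p[1]])
A=np.arange(11)*.031
print(np.round(np.diff([f(a) for a in A],axis=0),4))
E
```

```text
[[0.0022 0.0068]
 [0.0024 0.0068]
 [0.0026 0.0067]
 [0.0028 0.0066]
 [0.0031 0.0065]
 [0.0033 0.0064]
 [0.0034 0.0063]
 [0.0036 0.0062]
 [0.0038 0.0061]
 [0.004  0.006 ]]
```

```bash
python3 -m handwheel '[[0.01,[0.0022,0.0068,0],-0.031],[0.01,[0.0024,0.0068,0],-0.031],[0.01,[0.0026,0.0067,0],-0.031]]' 40
python3 -c "
from station import bot;s=bot.get_state();print(s['contact_force'],s['ft_torque'],s['eef_pos'],s['grip_width'])"
```

```text
time_s: 9.0
eef_pos: [0.5499, 0.0401, 0.1983]
ee_rot: [0.0, 0.997, -0.078, -0.0]
contact_force: [0.9, -4.0, -7.0]
grip_width: 0.177
[ 0.89939168 -3.9891027  -7.01295706] [-0.69176324  0.01252091  0.02095092] [0.54992321 0.04013884 0.19829568] 0.17705463316460202
```

The pull is about 4 N, as the hinge spring predicts. Continuing the arc.

```bash
python3 -m handwheel '[[0.01,[0.0028,0.0066,0],-0.031],[0.01,[0.0031,0.0065,0],-0.031],[0.01,[0.0033,0.0064,0],-0.031],[0.01,[0.0034,0.0063,0],-0.031]]' 40
python3 -m handwheel '[[0.01,[0.0036,0.0062,0],-0.031],[0.01,[0.0038,0.0061,0],-0.031],[0.01,[0.004,0.006,0],-0.031],[0.01,[0,0,0],0],[0.01,[0,0,0],0]]' 40
python3 - <<'E'
from h import *
s=bot.get_state(); print(np.round(s["eef_pos"],4),np.round(s["contact_force"],2),np.round(s["ft_torque"],2),s["grip_width"]*.094)
for n in ["wrist","top","side"]:
    im,K,R,t=cam(n)
    if n=="side": im=cv2.resize(im[130:330,170:390],None,fx=2.9,fy=2.9)
    elif n=="top": im=cv2.resize(im[80:290,200:400],None,fx=2.8,fy=2.8)
    else: im=cv2.resize(im,None,fx=1.5,fy=1.5)
    cv2.imwrite(f"pics/i_{n}.png",im[:,:,::-1])
    h=np.array([.7651,-.0483])
    for a in (0.2,.25,.3,.35):
        b=-.058-a; u=np.array([np.cos(b),np.sin(b)])
        print(n,a,np.round(proj(K,R,t,np.r_[h-.32*u,.225]),1),np.round(proj(K,R,t,np.r_[h-.1*u,.225]),1))
    for q in ["gate","gate_edge","bolt_nose","bolt_knob"]:
        print(q,[(np.round(x["rect"],1).tolist(),round(x["conf"],2)) for x in finder.find_in(n,q)[:2]])
E
```

```text
time_s: 9.5
eef_pos: [0.5622, 0.0661, 0.1982]
ee_rot: [0.0, 0.99, -0.139, -0.0]
contact_force: [-1.8, -3.9, -6.6]
grip_width: 0.175
time_s: 10.12
eef_pos: [0.5736, 0.0841, 0.1981]
ee_rot: [0.0, 0.983, -0.184, -0.0]
contact_force: [-1.9, -1.5, -6.1]
grip_width: 0.177
[0.5736 0.0841 0.1981] [-1.93 -1.55 -6.1 ] [-0.55  0.63  0.06] 0.01663243037471992
wrist 0.2 [ 76.7 432.9] [511.5 393.4]
wrist 0.25 [ 69.8 407.6] [512.5 385. ]
wrist 0.3 [ 64.1 381.1] [514.1 376.5]
wrist 0.35 [ 59.9 353.3] [516.2 367.9]
gate [([65.9, 219.5, 512.0, 384.0], 0.77)]
gate_edge []
bolt_nose [([236.7, 217.2, 473.5, 299.8], 0.86), ([66.9, 214.2, 512.0, 383.9], 0.18)]
bolt_knob [([234.8, 215.2, 270.6, 298.1], 0.91)]
top 0.2 [251.9 245.2] [274.9 153.8]
top 0.25 [245.2 243.3] [272.9 153.3]
top 0.3 [238.6 241.1] [270.9 152.6]
top 0.35 [232.2 238.5] [268.9 151.8]
gate [([257.6, 111.3, 292.3, 190.2], 0.81)]
gate_edge [([257.0, 110.3, 292.7, 187.3], 0.56)]
bolt_nose [([257.7, 153.5, 266.4, 172.6], 0.54)]
bolt_knob []
side 0.2 [205.7 175.7] [284.  177.5]
side 0.25 [206.6 172.2] [284.  176.4]
side 0.3 [207.7 168.7] [284.1 175.3]
side 0.35 [209.1 165.4] [284.3 174.2]
gate [([206.6, 162.4, 320.3, 229.7], 0.74)]
gate_edge [([207.1, 161.9, 325.3, 226.4], 0.8), ([239.9, 164.7, 243.4, 171.1], 0.65)]
bolt_nose [([244.0, 165.4, 245.1, 168.8], 0.38)]
bolt_knob [([241.4, 161.3, 247.9, 168.8], 0.59)]
```

View pics/i_wrist.png

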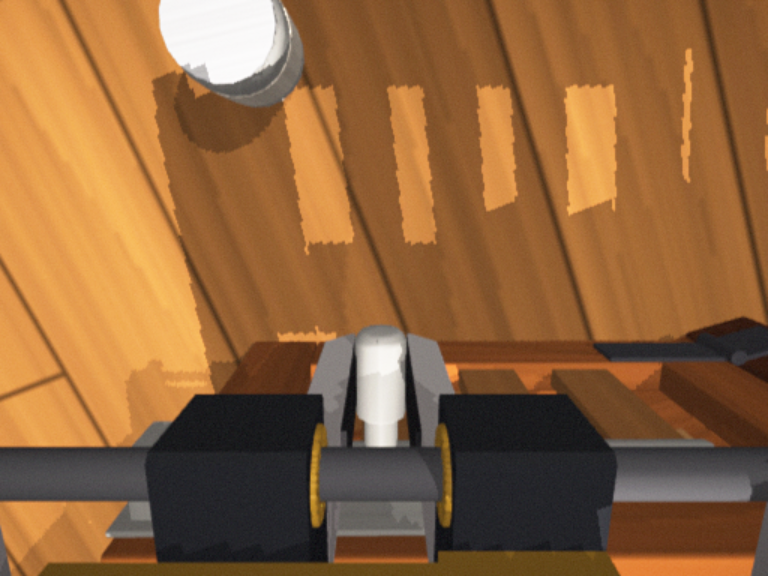

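View pics/i_top.png

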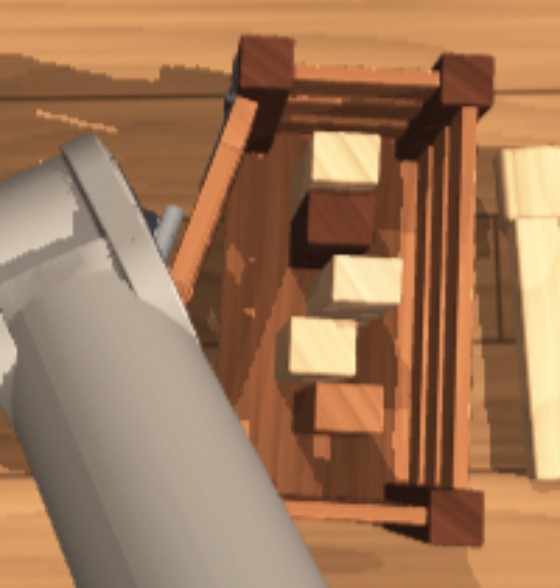

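View pics/i_side.png

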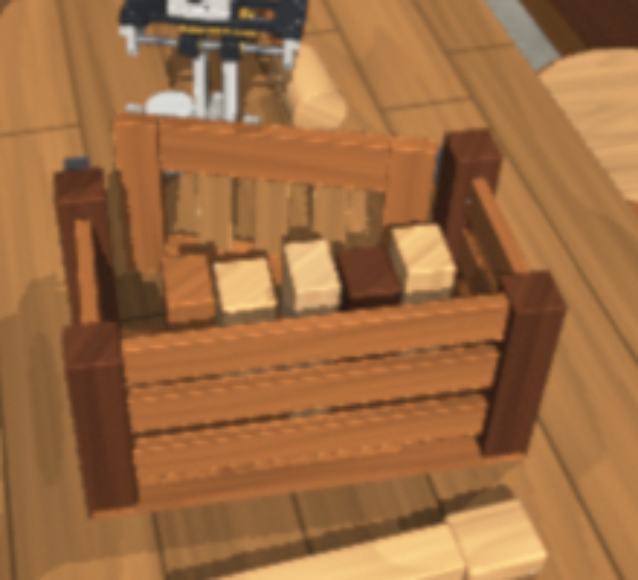

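The side view shows the gate's free top corner at about (210, 169). That matches the projection for 0.30–0.31 rad, and the TCP arc gives 0.306 rad. The knob sits in the pads as before (wrist view (254, 250)). Next I'll check that it holds steady.

```bash
python3 -m handwheel '[[0.01,[0,0,0],0],[0.01,[0,0,0],0],[0.01,[0,0,0],0],[0.01,[0,0,0],0],[0.01,[0,0,0],0]]' 40
python3 - <<'E'
from h import *
for n in ["top","side","wrist"]:
    im,K,R,t=cam(n)
    for q in ["mallet","varnish","neck_blank","gate","bolt_knob"]:
        print(n,q,[(np.round(x["rect"],1).tolist(),round(x["conf"],2)) for x in finder.find_in(n,q)[:1]])
s=bot.get_state(); print(np.round(s["eef_pos"],4),np.round(s["contact_force"],2),s["grip_width"]*.094,s["time_s"])
E
```

```text
time_s: 11.5
eef_pos: [0.5741, 0.0845, 0.1983]
ee_rot: [-0.0, 0.983, -0.184, -0.0]
contact_force: [-2.4, -2.5, -7.3]
grip_width: 0.178
top mallet [([86.8, 133.4, 177.7, 157.3], 0.95)]
top varnish [([161.4, 198.6, 188.6, 221.2], 0.95)]
top neck_blank [([378.6, 129.3, 407.9, 251.9], 0.76)]
top gate [([254.0, 112.1, 290.0, 189.4], 0.78)]
top bolt_knob []
side mallet [([258.8, 134.7, 291.4, 176.3], 0.67)]
side varnish [([219.0, 163.1, 236.1, 167.8], 0.48)]
side neck_blank [([223.1, 301.9, 357.5, 354.5], 0.71)]
side gate [([203.1, 161.8, 321.7, 230.4], 0.84)]
side bolt_knob [([239.8, 162.9, 246.6, 170.2], 0.5)]
wrist mallet []
wrist varnish [([107.2, 1.6, 204.2, 74.5], 0.81)]
wrist neck_blank []
wrist gate [([66.1, 217.1, 512.0, 383.5], 0.91)]
wrist bolt_knob [([234.6, 211.8, 272.4, 298.8], 0.88)]
[0.5741 0.0845 0.1983] [-2.83 -2.6  -6.51] 0.017011650210975903 12.4
```

```bash
python3 -c "
from station import bot
print(bot.sign_off())"
```

```text
the job is handed in; nothing more can be done
None
```

The bolt is drawn, the gate is held ajar by the knob, and the job is handed in at about 12.4 s of the 35 s allowed.

- **Lift:** I gripped the knob and raised it 8.6 mm, and it did not slip in the pads.
- **Draw:** I kept it lifted and drew the bolt to about 63 mm of its 75 mm. Passing the lip met only about 2 N, which is friction, so nothing was wrenched.
- **Opening:** I swung the gate along its hinge arc by the same knob. The arm's position gives about 0.306 rad. The side picture is consistent with about 0.30 rad, so the free edge stands 95–98 mm out.
- **Last checks:** Over about the last second the arm stayed put to within 1 mm, with the grip opening steady at 17 mm. The opening reads about 1 mm under the knob's nominal 18 mm, though the knob stayed firmly held. The contact force was about 4 N sideways and 7 N down, which fits the hinge springs and the lifted bolt.
- **Bystanders:** The mallet, tin and neck blank showed up within about 3 px of their first positions in the top view.
- **Not confirmed:** From above, the arm hid the knob and the gate's free edge, so the gate angle rests on the side view and the arm's position. The network found the tin's box only partly in the last side view, because the gate and gripper cover it.

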